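# Gauge a turned round in the bench caliper

### The job

Stand the plain round wooden piece upright on the caliper's board between its two jaws and let go of it. Then slide the movable jaw along the beam by its thumb post until the piece is lightly but firmly nipped between both jaws (about 5 N on the piece, beyond what it takes to slide the jaw), never pressing so hard that the jaw cocks visibly, and leave it closed on the piece. Leave the other things on the bench where they are.

Things in the scene. Friction and masses are not known exactly. Their poses are not given: they have to be found in the camera images.
- round_center (a point): Centre (half-way up) of the piece to gauge: a loose plain straight cylinder of pale wood, 44 mm in diameter, 90 mm tall, about 0.1 kg, standing on end. Its z axis runs up its length. A square blank (44 x 44 x 105 mm) and a waisted spindle (48 mm wide, 100 mm tall) of the same wood stand in the same area; the three are set out in any order, at least 90 mm between centres.
- caliper: Bench caliper, fixed: dark wooden board 12 mm thick (x -115 to 55 mm, y -170 to 130 mm) with a steel beam over it. Origin at the board's underside, below the beam's centre line; z up; y along the beam, from the movable to the fixed jaw; x away from the jaws' tips. Beam 14 mm wide, top at z 45 mm. The jaws are steel blades reaching out to x = -90 mm, z 28 to 52 mm, faces across the beam.
- rest (a point): Where the piece is to stand: point on the board's top, 12 mm above the bench, at x = -65, y = 0 mm of caliper; same axes. The piece may stand anywhere between the jaws' faces, within 15 mm of this point in x. It need not touch the fixed jaw: the closing jaw pushes it along. The fixed jaw is clamped by hand: its face lies anywhere from 38 to 58 mm beyond this point in +y (see or feel where).
- thumb_post (a point): On the axis of the movable jaw's thumb post, 74 mm above the bench: an upright dark steel post 18 mm in diameter (a 21 mm cap at the very top), z 52 to 96 mm, over the beam's centre line, to be pinched or pushed. Beneath it the jaw's sleeve (30 mm across the beam, 50 mm along it) has its top at z 53 mm. Axes as caliper.
- slide (a joint): How far the movable jaw has been slid towards the fixed jaw (+y of the caliper), m. At 0 the post is at y = -90 mm and the jaw's face at y = -60 mm of caliper; range 0 to 0.11. Slides with about 3 N of friction (plus 15 N per m/s) and stays where it is left. Starts between 0 and 0.025.
- jaw (a joint): How far the movable jaw is cocked about the vertical axis of its post, rad; 0 is square to the beam. It is held square by stiff springy play of 30 N m/rad: pressing on a piece 65 mm out along the jaw cocks it about 0.002 rad per newton.
- jaw_face (a point): Point on the face of the movable jaw, 65 mm out from the beam's centre line and 40 mm above the bench; 30 mm ahead (+y) of the thumb post's axis. Its y axis points out of the face towards the fixed jaw.
Mind the look-alikes: they are no part of the job. Leave any pink look-alike of the part that bears round_center alone.

How it is judged (in metres and radians):
On the way, in this order (a step that is already met when the one before it is completed fails the run):
1. the round stands on the board between the jaws, let go (angle between round_center's own z axis and vertical below 0.06 rad and x of round_center in the frame of caliper between -0.092 and -0.04 m and y of round_center in the frame of caliper below 0.06 m and y of round_center in the frame of jaw_face above 0.018 m and z of round_center in the frame of caliper between 0.052 and 0.062 m and contact force between the fingers and round below 0.1 N), for 0.2 s.
2. the movable jaw presses on the piece with more than 2 N, the piece standing still between the jaws with no finger on it (all of step 1 and contact force between jaw and round above 2 N and linear speed of round below 0.004 m/s), for 0.2 s.
At the end, for the whole second after the job is handed in: The round stands upright (within 0.06 rad) on the caliper's board between the jaws, its centre 40 to 92 mm out from the beam's centre line, still nipped by the movable jaw (more than 0.2 N), the jaw square within 0.02 rad, everything released and at rest (all of step 1 and contact force between jaw and round above 0.2 N and value of joint jaw between -0.02 and 0.02 rad and linear speed of round below 0.01 m/s); the robot touches nothing.
It fails at once if the movable jaw cocked by more than 0.03 rad (1.7 degrees) (value of joint jaw above 0.03 rad or value of joint jaw below -0.03 rad).
It fails at once if the movable jaw pressed on the piece with more than 16 N (contact force between jaw and round above 16 N).
It fails at once if another loose thing on the bench moved by more than 30 mm (distance of any of blank, spindle, bowl, jar, tin, mallet, chisel, napkin_ring from where it was at the start of the episode above 0.03 m).
It also fails if it takes over 72 s, if anything falls off the work surface, if the arm or the gripper's body presses on something with over 40 N, if the wrist force passes 120 N, or if a joint passes its speed limit or range.

### The arm

A 6-joint arm with a two-finger parallel gripper is mounted at the origin on the work surface. World frame = base frame: x ahead of the robot, y to its left, z up, the work surface at z = 0. Lengths are in m, angles in degrees, forces in N, time in s.
With the tool pointing down it reaches from about 0.4 to 0.825 m from the base axis. Payload 7 kg.
Tool frame: the origin (TCP) lies at the very end of the fingers, on their centre line; the grasp point (between the pads) lies 19 mm behind it (grasp_offset is the x of the grasp point in the tool frame, in m); x points along the fingers, y is the direction in which the jaws open and shut, and the axes are right-handed (so a half turn about x gives the same grasp; the last joint's range is limited). The gripper opens to 88 mm and grips with 3 to 60 N. Pads are 19 mm wide; open, the fingers measure 130 mm over their backs; the gripper's body (78 mm by 193 mm) begins 47 mm behind the grasp point.
Start: joints at [-56.201, 20.546, 0.682, 0, -70.136, -16.507], TCP at [0.201, -0.644, 0.227] pointing down, gripper open.
Joint ranges: [-176.03, 176.03], [-82.01, 121.73], [-58.28, 71.71], [-173.87, 95.51], [-174.79, -0.11], [-173.66, 173.66]. Speed limits (degrees/s): [136.94, 136.94, 172.46, 180, 180, 180].

### API

Orientations are given as [roll, pitch, yaw] about the fixed x, y, z axes, in that order (R = Rz(yaw) Ry(pitch) Rx(roll)).
In Python, from plant import get_obs, snapshot, close_job, grasp_offset gives the robot as it stands.
- The arm moves only by the tool carry_out, never from a script. Its argument "series" is a list that holds one entry, the list of rows, each a list of 6 numbers: the shift along the tool's x, y, z in mm, then the turn, a rotation vector about the tool's x, y, z in degrees. A call has 1 to 10 rows; each row is the pose to reach, as a shift and turn from the pose commanded when the call began, along the tool's axes at that moment; what a row does not reach only later rows make up. A row lasts 1/8 s, in which the tool goes at most 62.5 mm and 10.7 degrees, less where a joint would pass 70% of its speed; a pose out of reach is approached as far as the arm can. A call with a gripper value outside its range is refused whole. "hand" is the gripper's target within -1 to 1 (shut at 1, half-way at 0, fully open at -1), set as the call begins (left out, the last holds). The fingers move at their own pace and stop on an object; the grip force is fixed at half the most. Time passes only in rows, so rows that repeat a pose let the fingers close. It gives the time, the measured TCP pose, the force and the opening at its end, in the units of the state.
- get_obs(): the state, without advancing time (a new reading comes with each control period).
- snapshot(name): name is "scene" or "top" or "wrist"; returns a dict with "color" (420x560x3 uint8, red, green, blue), "fx", "fy", "cx", "cy" (pixels), "eye" and "attitude" of the camera in the world. Camera axes: x right, y down, z forward; pixel columns grow to the right and rows downward; lengths in m; the calibration is good to about 2 mm. A picture is of the moment at which its call begins. There is no depth.
- close_job(): hands the job in, once; it reports no verdict.
The state is a dict: "clock": time; "joint_pos": joint angles; "qvel": joint speeds; "tau": joint torques, N m; "tool_pos": TCP position; "orientation": TCP orientation; "force": force on the tool from outside, world axes, zero at the start; "moment": the same for the moment, N m; "opening": finger opening in m.
Only numpy, scipy, OpenCV 4.12 (cv2) and the standard library are available. Lean on these libraries where they do the work, as an engineer would, in place of code of your own. Each camera call takes 0.05 s, during which the arm holds its last target.

## Working session

There is one attempt and no reset: what is moved stays moved. The work goes in short steps, Python scripts to look and compute and a tool call to move; the robot and the scene stay as the last step left them, time stands still between calls to the robot, and variables do not carry over. Pictures are saved under pics/ and viewed, and the job is handed in when it is done.

Besides the shell and the picture viewer there is one more tool, called after "Request:" as name(argument=value, ...), one argument or row to a line, values as JSON. carry_out: Moves the arm, as the interface text tells. Its arguments: {"type":"object","properties":{"series":{"type":"array","items":{"type":"array","items":{"type":"array","items":{"type":"number"}}}},"hand":{"type":"number"}},"required":["series"]}

```bash
mkdir -p pics; ls; cat > h.py <<'E'
import numpy as np,cv2
from plant import get_obs,snapshot,close_job,grasp_offset
def snap(n,f):
    s=snapshot(n); cv2.imwrite(f'pics/{f}.png',s['color'][:,:,::-1]); np.save(f'pics/{f}.npy',{k:s[k] for k in s},allow_pickle=True); return s
def load(f): return np.load(f'pics/{f}.npy',allow_pickle=True).item()
E
python3 - <<'E'
from h import *
print(get_obs(),grasp_offset)
for n in ['scene','top','wrist']:
    s=snap(n,n+'0'); print(n,s['fx'],s['fy'],s['cx'],s['cy'],s['eye'],s['attitude'])
E
```

```text
pics
{'clock': 0.0, 'joint_pos': array([-5.62010982e+01,  2.05896668e+01,  6.33052726e-01, -2.23107809e-02,
       -7.01345765e+01, -1.65080392e+01]), 'qvel': array([-0.06135504, -0.08723466, -0.04639604, -0.05043563, -0.04158901,
        0.06050393]), 'tau': array([-1.25665880e-03, -5.82719100e+01,  2.93058980e+01,  6.99707687e+00,
        7.01944882e-03, -2.02169063e-04]), 'tool_pos': array([ 0.20047663, -0.64402251,  0.22563027]), 'orientation': array([ 93.55711882,  89.9064278 , 110.84038325]), 'force': array([-0.39141701, -0.3950844 , -0.81996661]), 'moment': array([-0.01815792, -0.01032786, -0.02253613]), 'opening': 0.08805815986202485} -0.0188
scene 424.5333358245449 424.5333358245449 273.05081538821014 208.95091902364481 [0.9970918  0.46409736 0.62261047] [-133.78001284    1.13804007  130.87832811]
top 416.11694458790157 416.11694458790157 276.13704613837916 204.32011572614127 [0.37203799 0.06974596 0.88391483] [-167.38559139   -0.2990113   -97.20328456]
wrist 291.36114734577694 291.36114734577694 277.6138340588517 209.39155042057902 [ 0.13683728 -0.6639141   0.3834997 ] [ 1.65740067e+02 -1.32900605e-01  1.07235848e+02]
```

View pics/scene0.png

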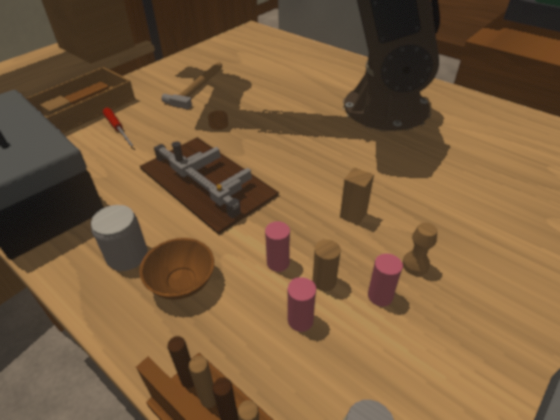

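View pics/top0.png

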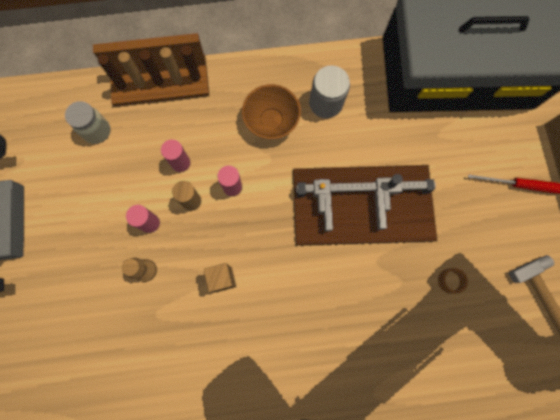

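View pics/wrist0.png

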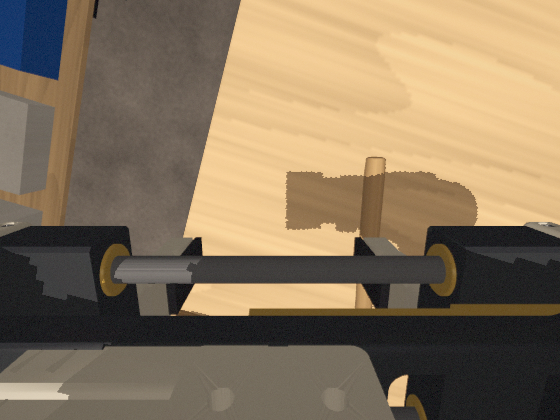

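Scene and top show the round (top view about (185,195)) among three pink cylinders, with the blank at (218,278) and the spindle at (137,269). The caliper is at (365,205), with the post near (396,182). I'll enlarge these areas.

```bash
python3 - <<'E'
import cv2
a=cv2.imread('pics/top0.png')
cv2.imwrite('pics/c1.png',cv2.resize(a[130:290,110:260],None,fx=5,fy=5,interpolation=cv2.INTER_CUBIC)[:,:,:][:600*2][::1][:800,:750][0:600])
cv2.imwrite('pics/c2.png',cv2.resize(a[155:255,285:445],None,fx=5,fy=5,interpolation=cv2.INTER_CUBIC))
a=cv2.imread('pics/scene0.png')
cv2.imwrite('pics/c3.png',cv2.resize(a[130:230,130:290],None,fx=5,fy=5,interpolation=cv2.INTER_CUBIC))
cv2.imwrite('pics/c4.png',cv2.resize(a[215:335,255:415],None,fx=5,fy=5,interpolation=cv2.INTER_CUBIC))
E
```

```text
(no output)
```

View pics/c1.png

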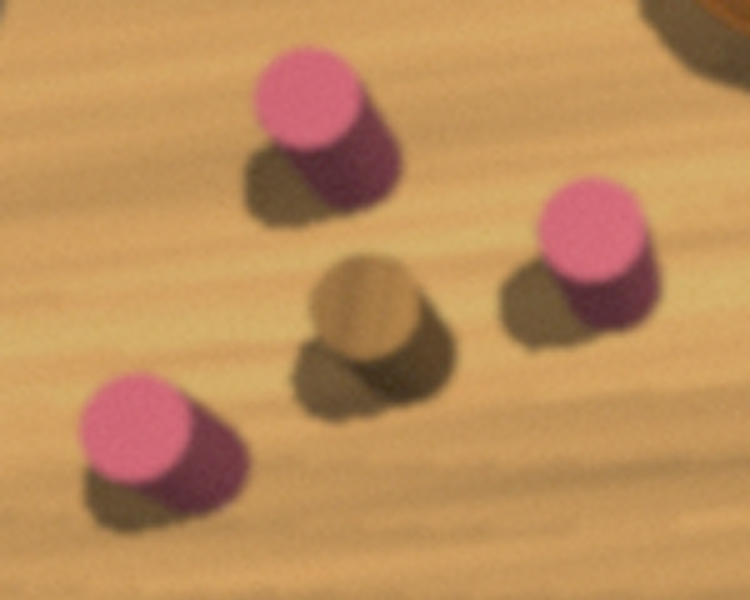

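View pics/c2.png

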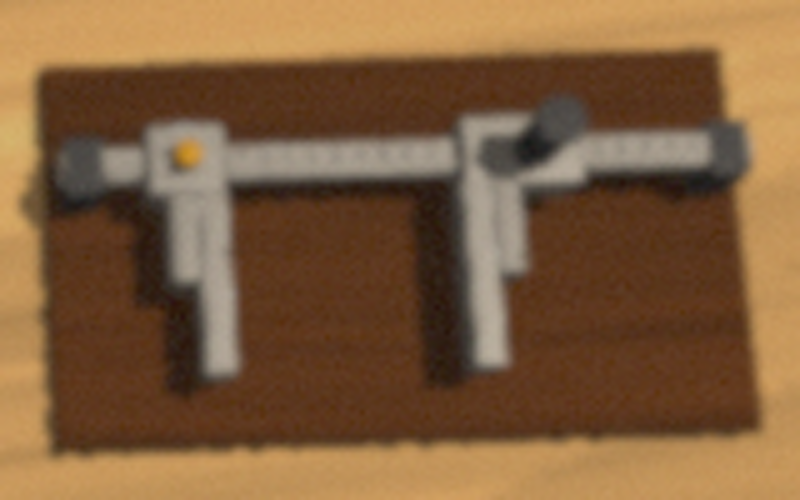

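View pics/c3.png

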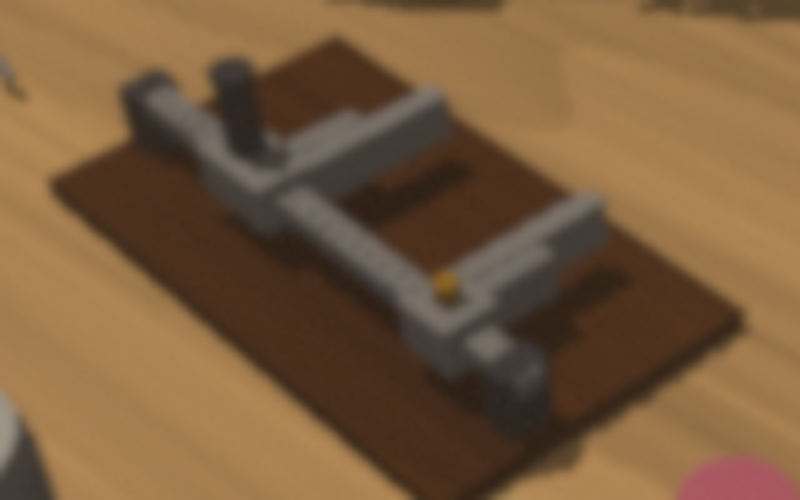

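View pics/c4.png

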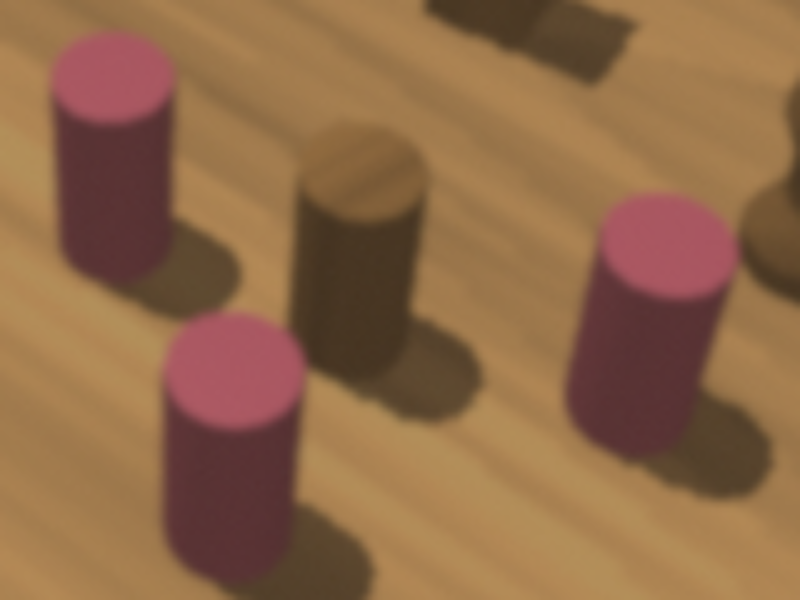

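```bash
cat >> h.py <<'E'
from scipy.spatial.transform import Rotation as Ro
from scipy.optimize import least_squares
def cam(s):
    return Ro.from_euler('xyz',s['attitude'],degrees=True).as_matrix(),np.array(s['eye'])
def back(s,uv,z):
    R,e=cam(s); uv=np.atleast_2d(uv).astype(float)
    d=np.c_[(uv[:,0]-s['cx'])/s['fx'],(uv[:,1]-s['cy'])/s['fy'],np.ones(len(uv))]@R.T
    return e+d*((z-e[2])/d[:,2])[:,None]
def proj(s,P):
    R,e=cam(s); q=(np.atleast_2d(P)-e)@R
    return np.c_[s['fx']*q[:,0]/q[:,2]+s['cx'],s['fy']*q[:,1]/q[:,2]+s['cy']]
def un(uv,o,k=5): return (np.array(uv,float)+.5)/k-.5+np.array(o)
E
python3 - <<'E'
from h import *
np.set_printoptions(precision=4,suppress=True)
t=load('top0');s=load('scene0')
o1=(110,130);o2=(285,155);o3=(130,130);o4=(255,215)
print('top tops',back(t,un([(367,307),(308,99),(592,230),(135,429)],o1),.09))
print('scene tops',back(s,un([(363,171),(235,371),(113,78),(669,246)],o4),.09))
print('blank top,spindle top', back(t,[(218,275)],.105),back(t,[(132,267)],.1))
L=np.array([(55,130),(55,-170),(-115,-170),(-115,130)])/1000
Wt=back(t,un([(40,70),(718,50),(760,430),(53,452)],o2),.012)
Ws=back(s,un([(52,185),(338,38),(742,318)],o3),.012)
print(Wt,Ws)
A=L;A=np.r_[L,L[[1,2,3]]];B=np.r_[Wt,Ws][:,:2]
f=lambda p:(A@np.array([[np.cos(p[2]),np.sin(p[2])],[-np.sin(p[2]),np.cos(p[2])]])+p[:2]-B).ravel()
for sl in (slice(0,4),slice(4,7),slice(0,7)):
    g=lambda p:f(p).reshape(-1,2)[sl].ravel()
    r=least_squares(g,[.4,0,1.5]);print(r.x[:2],np.degrees(r.x[2]),abs(r.fun).max())
p=r.x;c,si=np.cos(p[2]),np.sin(p[2])
def toC(W): d=W[:,:2]-p[:2]; return np.c_[d@[c,si],d@[-si,c]]*1000
print('post top t',toC(back(t,un([(560,112)],o2),.096)),'s',toC(back(s,un([(233,72)],o3),.096)))
print('mov face tip top',toC(back(t,un([(473,368)],o2),.052)), 'fixed',toC(back(t,un([(240,375)],o2),.052)))
print('scene mov',toC(back(s,un([(447,108)],o3),.052)), 'fixed tip inner',toC(back(s,un([(570,192)],o3),.052)))
E
```

```text
top tops [[0.5972 0.2218 0.09  ]
 [0.6863 0.2386 0.09  ]
 [0.6176 0.1308 0.09  ]
 [0.5596 0.3147 0.09  ]]
scene tops [[0.5984 0.223  0.09  ]
 [0.6882 0.2399 0.09  ]
 [0.6191 0.1324 0.09  ]
 [0.5619 0.3156 0.09  ]]
blank top,spindle top [[0.4251 0.1672 0.105 ]] [[0.4602 0.3253 0.1   ]]
[[ 0.6401 -0.0051  0.012 ]
 [ 0.6123 -0.3022  0.012 ]
 [ 0.4451 -0.2854  0.012 ]
 [ 0.4732  0.012   0.012 ]] [[ 0.6139 -0.2962  0.012 ]
 [ 0.4471 -0.2829  0.012 ]
 [ 0.4791  0.0139  0.012 ]]
[ 0.5744 -0.1281] -5.462951364694654 0.0014720183956429267
[ 0.5786 -0.1248] -5.902813831962367 0.003338766995769682
[ 0.5761 -0.1266] -5.611005626140735 0.004954272570916796
post top t [[  2.7279 -72.6214]] s [[ -0.5028 -69.7901]]
mov face tip top [[-91.4078 -41.365 ]] fixed [[-91.7258  53.2172]]
scene mov [[-83.8854 -34.8732]] fixed tip inner [[-83.494   51.4693]]
```

```bash
cat >> h.py <<'E'
np.set_printoptions(precision=3,suppress=True)
def toolR(ang): # tool down, tool y at ang deg in world
    a=np.radians(ang); x=np.array([0,0,-1.]); y=np.array([np.cos(a),np.sin(a),0]); return np.c_[x,y,np.cross(x,y)]
def delta(p,ang):
    o=get_obs(); R=Ro.from_euler('xyz',o['orientation'],degrees=True).as_matrix()
    print('now',o['clock'],o['tool_pos'],'ya',np.degrees(np.arctan2(R[1,1],R[0,1])),'F',o['force'],'op',o['opening'])
    print('shift',(R.T@(np.array(p)-o['tool_pos']))*1000,'rot',Ro.from_matrix(R.T@toolR(ang)).as_rotvec(degrees=True))
E
python3 - <<'E'
from h import *
for a in (57,237): delta([.598,.2225,.20],a)
print(get_obs()['joint_pos'])
E
```

```text
now 0.15 [ 0.2   -0.644  0.226] ya 107.29020348144171 F [-0.304 -0.083 -0.084] op 0.08770740222182329
shift [ 26.62  709.315 637.133] rot [50.29  -0.041 -0.064]
now 0.15 [ 0.2   -0.644  0.226] ya 107.29020348144171 F [-0.304 -0.083 -0.084] op 0.08770740222182329
shift [ 26.62  709.315 637.133] rot [-129.71     0.077   -0.05 ]
[-56.201  20.583   0.645  -0.012 -70.134 -16.505]
```

Request:
carry_out(
  series=[
    [[0,35,32,2.5,0,0],[0,75,67,5.5,0,0],[0,115,103,8,0,0],[0,155,139,11,0,0],[0,195,175,14,0,0],[0,235,211,16.5,0,0],[0,275,247,19.5,0,0],[0,315,283,22.5,0,0],[0,350,314,25,0,0],[0,350,314,25,0,0]],
  ],
  hand=-1,
)

```text
clock: 1.4
tool_pos: [0.3974, -0.2146, 0.2267]
orientation: [28.2, 90.0, 20.7]
force: [0.1, -0.1, -0.7]
opening: 0.0871
```

```bash
python3 - <<'E'
from h import *
delta([.598,.2225,.20],57)
E
```

```text
now 1.4 [ 0.397 -0.215  0.227] ya 82.50829925025675 F [ 0.077 -0.093 -0.736] op 0.08712504468073555
shift [ 26.955 459.548 141.881] rot [25.508  0.031 -0.027]
```

Request:
carry_out(
  series=[
    [[0,50,15,3,0,0],[0,102,31,6,0,0],[0,154,47,9,0,0],[0,206,63,11.5,0,0],[0,258,79,14,0,0],[0,310,95,17,0,0],[0,362,111,20,0,0],[0,412,127,23,0,0],[0,459.5,142,25.5,0,0],[0,459.5,142,25.5,0,0]],
  ],
)

```text
clock: 2.65
tool_pos: [0.5998, 0.2212, 0.2248]
orientation: [-110.4, 89.9, -143.5]
force: [0.0, -0.0, -1.1]
opening: 0.0877
```

```bash
python3 - <<'E'
from h import *
delta([.598,.2225,.049],57)
s=snap('wrist','w1'); print(proj(s,[[.598,.2225,.09],[.598,.2225,0]]))
for c in [(.598,.2225)]:
    a=np.linspace(0,2*np.pi,60); P=np.c_[c[0]+.022*np.cos(a),c[1]+.022*np.sin(a),0*a+.09]
    im=s['color'][:,:,::-1].copy(); 
    cv2.polylines(im,[proj(s,P).astype(int)],True,(0,255,0),1); cv2.imwrite('pics/w1b.png',im)
E
```

```text
now 2.65 [0.6   0.221 0.225] ya 56.86803009979491 F [ 0.019 -0.037 -1.149] op 0.08769594226067594
shift [175.822   0.467  -2.099] rot [-0.132 -0.039  0.105]
[[278.312 200.175]
 [278.257 185.621]]
```

View pics/w1b.png

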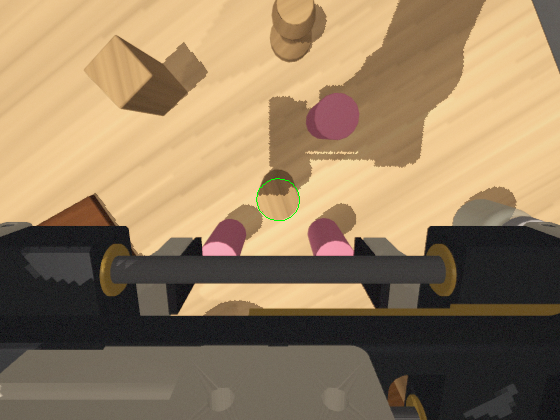

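The overlay fits the round at (278,200), and the pinks are clear of the finger paths, so I'm descending.

Request:
carry_out(
  series=[
    [[40,0.5,-2,0,0,0],[80,0.5,-2,0,0,0],[115,0.5,-2,0,0,0],[145,0.5,-2,0,0,0],[165,0.5,-2,0,0,0],[176,0.5,-2,0,0,0],[176,0.5,-2,0,0,0]],
  ],
)

```text
clock: 3.58
tool_pos: [0.5971, 0.2198, 0.0503]
orientation: [-108.4, 89.9, -141.6]
force: [-0.1, 0.6, 0.1]
opening: 0.0876
```

Request:
carry_out(
  series=[
    [[0,0,0,0,0,0],[0,0,0,0,0,0],[0,0,0,0,0,0],[0,0,0,0,0,0],[0,0,0,0,0,0],[0,0,0,0,0,0]],
  ],
  hand=1,
)

```text
clock: 4.32
tool_pos: [0.5974, 0.221, 0.0506]
orientation: [63.3, 90.0, 30.1]
force: [1.0, -0.3, 0.4]
opening: 0.0437
```

Request:
carry_out(
  series=[
    [[-10,0,0,0,0,0],[-30,0,0,0,0,0],[-65,0,0,0,0,0],[-105,0,0,0,0,0],[-140,0,0,0,0,0],[-150,0,0,0,0,0],[-150,0,0,0,0,0]],
  ],
)

```text
clock: 5.2
tool_pos: [0.5973, 0.2209, 0.2011]
orientation: [85.2, 89.9, 52.0]
force: [0.2, -0.7, -0.9]
opening: 0.0439
```

```bash
python3 - <<'E'
from h import *
delta([.511,-.115,.20],84.5)
E
```

```text
now 5.2 [0.597 0.221 0.201] ya 56.78214529119215 F [ 0.155 -0.749 -0.923] op 0.04394160833230779
shift [   0.722 -328.295  111.83 ] rot [-27.718   0.02   -0.06 ]
```

Request:
carry_out(
  series=[
    [[0,-30,10,-2.5,0,0],[0,-75,25,-6,0,0],[0,-120,41,-10,0,0],[0,-165,56,-14,0,0],[0,-210,71,-18,0,0],[0,-255,87,-22,0,0],[0,-300,102,-25.5,0,0],[0,-328,112,-27.5,0,0],[0,-328,112,-27.5,0,0]],
  ],
)

```text
clock: 6.32
tool_pos: [0.5098, -0.1166, 0.199]
orientation: [-172.6, 89.8, -178.5]
force: [-0.3, 0.3, -1.0]
opening: 0.0436
```

```bash
python3 - <<'E'
from h import *
delta([.511,-.115,.063],84.5)
for n in ['scene','top','wrist']:
    s=snap(n,n+'2')
E
```

```text
now 6.325 [ 0.51  -0.117  0.199] ya 84.14315683524444 F [-0.289  0.276 -0.955] op 0.043552968939357666
shift [135.995   1.754   1.43 ] rot [-0.357 -0.166  0.021]
```

View pics/wrist2.png

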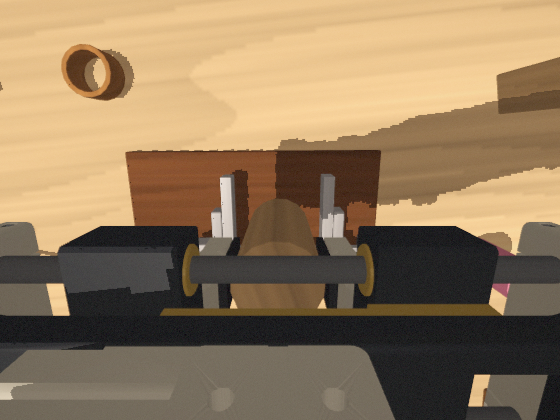

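View pics/scene2.png

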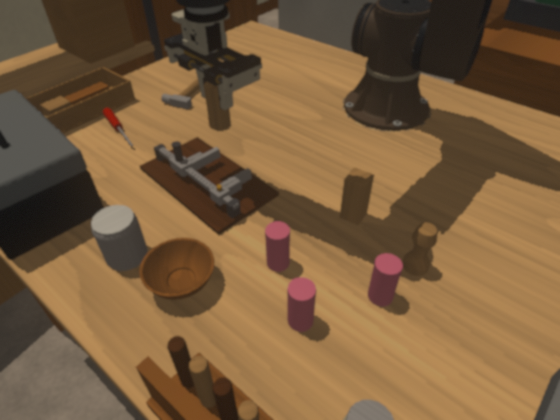

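Wrist view: the board's near-base corners are at (127,151) and (380,151), and the jaw tips at about (228,177) and (327,176). I'll enlarge the area to refine these.

```bash
python3 - <<'E'
import cv2
a=cv2.imread('pics/wrist2.png')
cv2.imwrite('pics/c5.png',cv2.resize(a[140:260,120:390],None,fx=2.9,fy=2.9,interpolation=cv2.INTER_CUBIC))
E
```

```text
(no output)
```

View pics/c5.png

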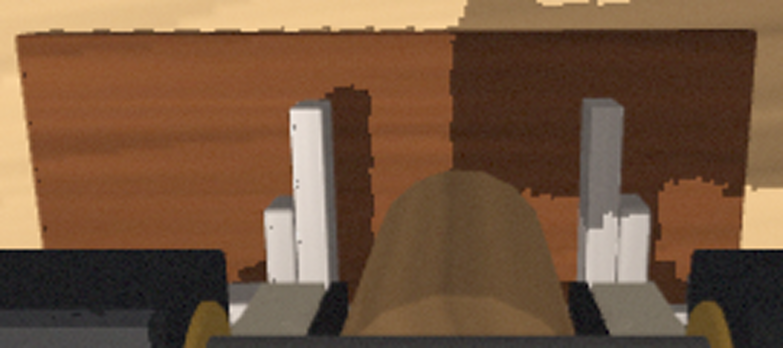

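```bash
python3 - <<'E'
from h import *
s=load('wrist2');print(s['eye'])
q=lambda a:un(a,(120,140),2.9)
c=back(s,q([(17,37),(755,33)]),.012);print(c,np.linalg.norm(c[0]-c[1]))
d=c[1]-c[0];th=np.arctan2(-d[0],d[1]);print(np.degrees(th))
m=(c[0]+c[1])/2;cs,sn=np.cos(th),np.sin(th)
org=m[:2]-np.array([[cs,-sn],[sn,cs]])@[-.115,-.02];print('org',org)
def toC(W): dd=W[:,:2]-org; return np.c_[dd@[cs,sn],dd@[-sn,cs]]*1000
print(toC(back(s,q([(322,108),(583,106),(291,108),(620,106)]),.052)))
# compare: predicted post and others with both fits
print(toC(np.array([get_obs()['tool_pos']])))
# rectify post w/ the top and scene
for n,uv,o in (('top0',(560,112),(285,155)),('scene0',(233,72),(130,130))): print(n,toC(back(load(n),un([uv],o),.096)))
E
```

```text
[ 0.445 -0.108  0.357]
[[ 0.445 -0.286  0.012]
 [ 0.474  0.009  0.012]] 0.2962749672540803
-5.538332593359014
org [ 0.576 -0.13 ]
[[-91.181 -40.48 ]
 [-91.4    54.096]
 [-91.241 -51.714]
 [-91.328  67.501]]
[[-65.964   9.075]]
top0 [[  2.56  -69.165]]
scene0 [[ -0.667 -66.33 ]]
```

Request:
carry_out(
  series=[
    [[25,0,1,0,0,0],[55,0,1,0,0,0],[85,0,1,0,0,0],[108,0,1,0,0,0],[122,0,1,0,0,0],[130,0,1,0,0,0],[132,0,1,0,0,0],[132,0,1,0,0,0]],
  ],
)

```text
clock: 7.48
tool_pos: [0.5128, -0.1149, 0.0691]
orientation: [8.8, 89.9, 3.1]
force: [-0.4, -0.0, -0.5]
opening: 0.0435
```

Request:
carry_out(
  series=[
    [[1,0,0,0,0,0],[2,0,0,0,0,0],[2,0,0,0,0,0]],
  ],
)

```text
clock: 7.85
tool_pos: [0.5124, -0.1151, 0.0667]
orientation: [17.3, 90.0, 11.5]
force: [-0.6, 0.2, -0.8]
opening: 0.0438
```

Request:
carry_out(
  series=[
    [[1,0,0,0,0,0],[2,0,0,0,0,0],[2,0,0,0,0,0]],
  ],
)

```text
clock: 8.22
tool_pos: [0.5123, -0.115, 0.0644]
orientation: [-170.3, 90.0, -176.0]
force: [-0.5, 0.2, -1.3]
opening: 0.0434
```

Request:
carry_out(
  series=[
    [[0.5,0,0,0,0,0],[1,0,0,0,0,0],[1,0,0,0,0,0]],
  ],
)

```text
clock: 8.6
tool_pos: [0.5123, -0.115, 0.0635]
orientation: [-166.0, 90.0, -171.7]
force: [-0.2, 0.8, -0.5]
opening: 0.0437
```

Request:
carry_out(
  series=[
    [[0.5,0,0,0,0,0],[1,0,0,0,0,0],[1,0,0,0,0,0]],
  ],
)

```text
clock: 8.98
tool_pos: [0.5125, -0.115, 0.0626]
orientation: [3.0, 90.0, -2.7]
force: [0.3, -0.2, -0.3]
opening: 0.0435
```

Request:
carry_out(
  series=[
    [[0.5,0,0,0,0,0],[0.7,0,0,0,0,0],[0.7,0,0,0,0,0]],
  ],
)

```text
clock: 9.35
tool_pos: [0.5126, -0.115, 0.0625]
orientation: [-7.1, 90.0, -12.8]
force: [-1.9, 1.8, 7.4]
opening: 0.0437
```

Request:
carry_out(
  series=[
    [[-0.4,0,0,0,0,0],[-0.4,0,0,0,0,0]],
  ],
)

```text
clock: 9.6
tool_pos: [0.5126, -0.115, 0.0626]
orientation: [-2.3, 90.0, -8.0]
force: [-0.4, 0.5, 5.3]
opening: 0.0437
```

Request:
carry_out(
  series=[
    [[0,0,0,0,0,0],[0,0,0,0,0,0],[0,0,0,0,0,0],[0,0,0,0,0,0]],
  ],
  hand=-0.5,
)

```text
clock: 10.1
tool_pos: [0.5124, -0.115, 0.0622]
orientation: [-174.0, 90.0, -179.7]
force: [0.2, 0.8, 0.1]
opening: 0.0655
```

Request:
carry_out(
  series=[
    [[-5,0,0,0,0,0],[-20,0,0,0,0,0],[-45,0,0,0,0,0],[-75,0,0,0,0,0],[-100,0,0,0,0,0],[-100,0,0,0,0,0]],
  ],
)

```text
clock: 10.85
tool_pos: [0.514, -0.115, 0.1656]
orientation: [8.6, 89.7, 2.9]
force: [0.0, -0.1, -0.5]
opening: 0.0657
```

```bash
python3 - <<'E'
from h import *
for n in ['scene','top','wrist']:
    s=snap(n,n+'3')
delta([.511,-.115,.163],84.5)
a=load('wrist3')['color'][:,:,::-1];cv2.imwrite('pics/c6.png',cv2.resize(a[120:270,110:410],None,fx=2.6,fy=2.6,interpolation=cv2.INTER_CUBIC))
a=load('scene3')['color'][:,:,::-1];cv2.imwrite('pics/c7.png',cv2.resize(a[80:230,130:290],None,fx=4,fy=4,interpolation=cv2.INTER_CUBIC))
E
```

```text
now 11.0 [ 0.512 -0.115  0.162] ya 84.28255590923658 F [ 0.49   0.799 -0.374] op 0.06568542649474039
shift [-0.644 -0.115 -1.059] rot [-0.217  0.001 -0.014]
```

View pics/c6.png

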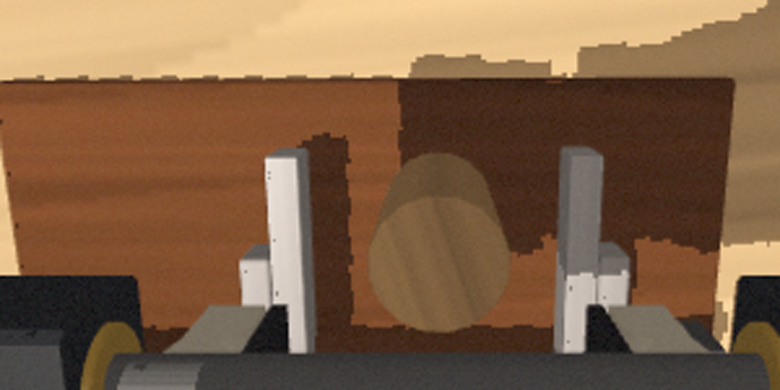

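View pics/c7.png

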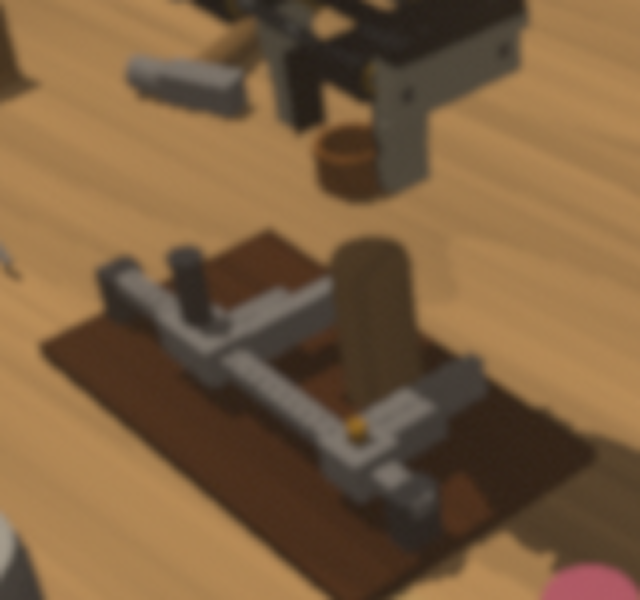

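Round stands upright between the jaws, released (wrist crop (440,260)). Next I shut the fingers and go behind the post.

```bash
python3 - <<'E'
from h import *
delta([.564,-.248,.163],84.5)
E
```

```text
now 11.0 [ 0.512 -0.115  0.162] ya 84.28255590923658 F [ 0.49   0.799 -0.374] op 0.06568542649474039
shift [  -0.675 -127.173   64.928] rot [-0.217  0.001 -0.014]
```

Request:
carry_out(
  series=[
    [[-5,-20,10,0,0,0],[-5,-50,25,0,0,0],[-5,-80,41,0,0,0],[-5,-107,55,0,0,0],[-2,-123,63,0,0,0],[0,-127,65,0,0,0],[0,-127,65,0,0,0],[0,-127,65,0,0,0]],
  ],
  hand=1,
)

```text
clock: 12.0
tool_pos: [0.5643, -0.2472, 0.1624]
orientation: [116.3, 90.0, 110.6]
force: [0.2, -1.1, -0.6]
opening: 0.0004
```

Request:
carry_out(
  series=[
    [[15,0,0,0,0,0],[40,0,0,0,0,0],[65,0,0,0,0,0],[85,0,0,0,0,0],[95,0,0,0,0,0],[97,0,0,0,0,0],[97,0,0,0,0,0],[97,0,0,0,0,0]],
  ],
)

```text
clock: 13.0
tool_pos: [0.5649, -0.2479, 0.0661]
orientation: [-3.6, 89.9, -9.3]
force: [0.0, 0.0, 0.5]
opening: 0.0006
```

```bash
python3 - <<'E'
from h import *
for n in ['scene','top']:
    s=snap(n,n+'4')
delta([.564,-.248,.066],84.5)
a=load('top4')['color'][:,:,::-1];cv2.imwrite('pics/c8.png',cv2.resize(a[130:260,280:460],None,fx=4,fy=4,interpolation=cv2.INTER_CUBIC))
a=load('scene4')['color'][:,:,::-1];cv2.imwrite('pics/c9.png',cv2.resize(a[80:230,130:290],None,fx=4,fy=4,interpolation=cv2.INTER_CUBIC))
E
```

```text
now 13.1 [ 0.565 -0.248  0.066] ya 84.29268333478817 F [0.183 0.49  0.807] op 6.117286428616197e-05
shift [-0.049 -0.165 -0.817] rot [-0.207  0.069  0.003]
```

View pics/c8.png

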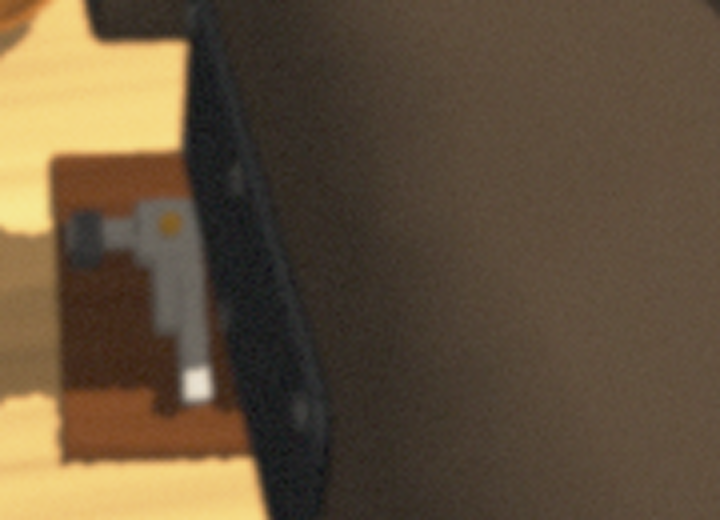

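View pics/c9.png

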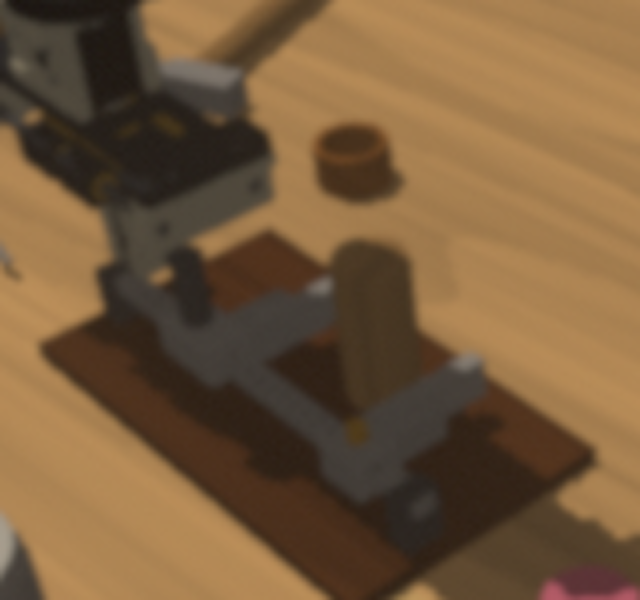

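Request:
carry_out(
  series=[
    [[0,4,0,0,0,0],[0,8,0,0,0,0],[0,12,0,0,0,0],[0,15,0,0,0,0],[0,17,0,0,0,0],[0,19,0,0,0,0],[0,21,0,0,0,0],[0,23,0,0,0,0],[0,25,0,0,0,0],[0,27,0,0,0,0]],
  ],
)

```text
clock: 14.35
tool_pos: [0.5671, -0.2211, 0.0653]
orientation: [-129.5, 90.0, -135.2]
force: [-0.4, -2.8, -1.3]
opening: 0.0005
```

Request:
carry_out(
  series=[
    [[0,2,0,0,0,0],[0,4,0,0,0,0],[0,6,0,0,0,0],[0,8,0,0,0,0],[0,10,0,0,0,0],[0,12,0,0,0,0],[0,14,0,0,0,0],[0,16,0,0,0,0],[0,18,0,0,0,0],[0,20,0,0,0,0]],
  ],
)

```text
clock: 15.6
tool_pos: [0.5691, -0.2009, 0.0652]
orientation: [161.8, 90.0, 156.1]
force: [-0.6, -3.4, -0.9]
opening: 0.0002
```

Request:
carry_out(
  series=[
    [[0,2,0,0,0,0],[0,4,0,0,0,0],[0,6,0,0,0,0],[0,8,0,0,0,0],[0,10,0,0,0,0],[0,11,0,0,0,0]],
  ],
)

```text
clock: 16.35
tool_pos: [0.5701, -0.19, 0.0652]
orientation: [173.7, 90.0, 168.0]
force: [-1.9, -4.0, -0.4]
opening: 0.0005
```

```bash
python3 - <<'E'
from h import *
for n in ['scene','wrist']:
    s=snap(n,n+'5')
delta([.564,-.248,.066],84.5)
a=load('wrist5')['color'][:,:,::-1];cv2.imwrite('pics/c10.png',a)
a=load('scene5')['color'][:,:,::-1];cv2.imwrite('pics/c11.png',cv2.resize(a[80:230,130:290],None,fx=4,fy=4,interpolation=cv2.INTER_CUBIC))
E
```

```text
now 16.45 [ 0.57  -0.19   0.065] ya 84.29920233119931 F [-1.08  -2.979 -0.093] op 0.000832452324449948
shift [ -0.757 -58.384  -0.427] rot [-0.201 -0.002 -0.006]
```

View pics/c10.png

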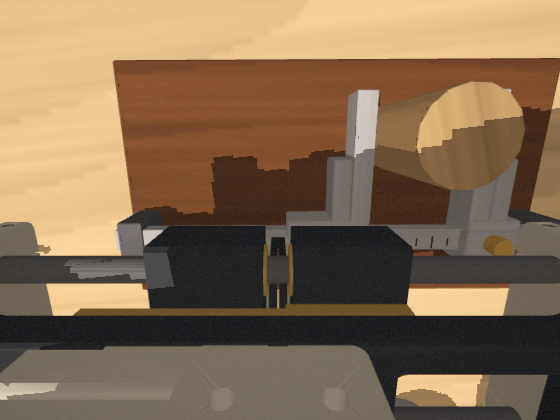

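View pics/c11.png

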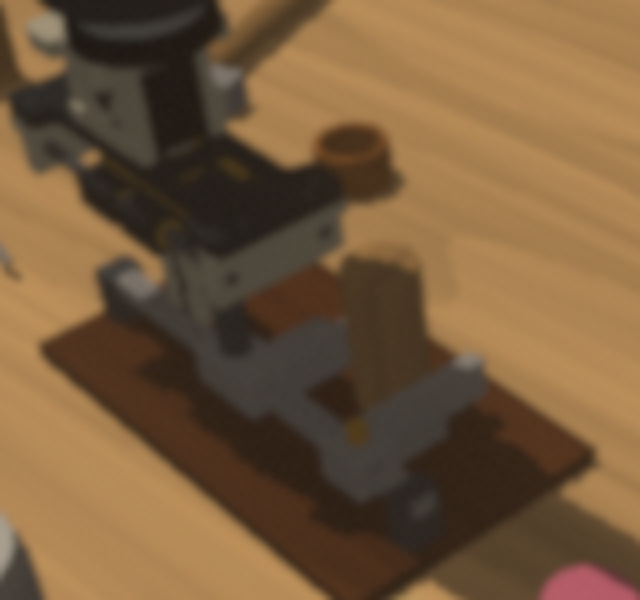

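Request:
carry_out(
  series=[
    [[0,1,0,0,0,0],[0,2,0,0,0,0],[0,3,0,0,0,0],[0,4,0,0,0,0],[0,5,0,0,0,0],[0,6,0,0,0,0]],
  ],
)

```text
clock: 17.2
tool_pos: [0.5707, -0.1841, 0.0652]
orientation: [-177.6, 90.0, 176.7]
force: [-2.3, -4.4, -0.8]
opening: 0.0007
```

```bash
python3 - <<'E'
from h import *
s=snap('wrist','wrist6')
a=s['color'][:,:,::-1];cv2.imwrite('pics/c12.png',cv2.resize(a[60:270,270:560],None,fx=2.7,fy=2.7,interpolation=cv2.INTER_CUBIC))
print(get_obs()['force'])
E
```

```text
[-0.936 -3.647 -0.699]
```

View pics/c12.png

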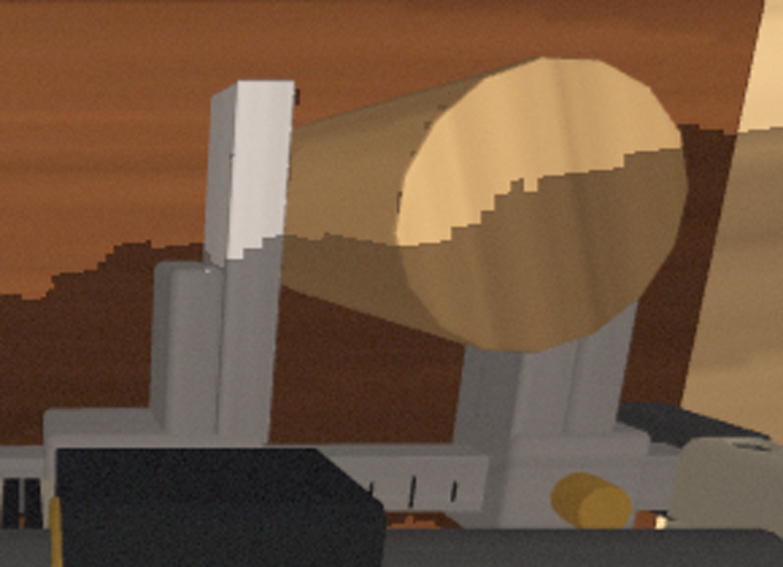

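```bash
python3 - <<'E'
from h import *
s=load('wrist6')
P=back(s,un([(270,440),(456,440)],(270,60),2.7),.052);print(P,P[1]-P[0])
P=back(s,un([(289,160)],(270,60),2.7),.052);print(P)
E
```

```text
[[ 0.562 -0.126  0.052]
 [ 0.566 -0.084  0.052]] [0.004 0.042 0.   ]
[[ 0.501 -0.121  0.052]]
```

Request:
carry_out(
  series=[
    [[0,0.5,0,0,0,0],[0,1,0,0,0,0],[0,1.5,0,0,0,0]],
  ],
)

```text
clock: 17.62
tool_pos: [0.5709, -0.1827, 0.0652]
orientation: [178.6, 90.0, 172.9]
force: [-1.1, -4.1, -1.8]
opening: 0.0004
```

Request:
carry_out(
  series=[
    [[0,0.4,0,0,0,0],[0,0.8,0,0,0,0]],
  ],
)

```text
clock: 17.88
tool_pos: [0.571, -0.1818, 0.0652]
orientation: [-178.4, 90.0, 175.9]
force: [-2.5, -3.7, -0.8]
opening: 0.0006
```

Request:
carry_out(
  series=[
    [[0,0.4,0,0,0,0],[0,0.8,0,0,0,0]],
  ],
)

```text
clock: 18.12
tool_pos: [0.5711, -0.181, 0.0653]
orientation: [179.0, 90.0, 173.3]
force: [-2.3, -3.4, -1.0]
opening: 0.0
```

Request:
carry_out(
  series=[
    [[0,0.4,0,0,0,0],[0,0.8,0,0,0,0]],
  ],
)

```text
clock: 18.38
tool_pos: [0.5712, -0.1803, 0.0653]
orientation: [176.5, 90.0, 170.8]
force: [-1.9, -3.9, -0.9]
opening: 0.0004
```

```bash
python3 -c "
from h import *
print(get_obs()['force'])"
```

```text
[-1.949 -3.89  -0.857]
```

Request:
carry_out(
  series=[
    [[0,0.4,0,0,0,0],[0,0.8,0,0,0,0]],
  ],
)

```text
clock: 18.62
tool_pos: [0.5712, -0.1795, 0.0652]
orientation: [179.4, 90.0, 173.7]
force: [-1.5, -4.6, -1.0]
opening: 0.0005
```

Request:
carry_out(
  series=[
    [[0,0.4,0,0,0,0],[0,0.8,0,0,0,0]],
  ],
)

```text
clock: 18.88
tool_pos: [0.5713, -0.1787, 0.0653]
orientation: [165.6, 90.0, 159.9]
force: [-2.1, -4.0, -0.8]
opening: 0.0006
```

Request:
carry_out(
  series=[
    [[0,0.4,0,0,0,0],[0,0.8,0,0,0,0]],
  ],
)

```text
clock: 19.12
tool_pos: [0.5714, -0.1779, 0.0653]
orientation: [167.6, 90.0, 161.9]
force: [-2.5, -3.6, -0.6]
opening: 0.0005
```

Request:
carry_out(
  series=[
    [[0,0.4,0,0,0,0],[0,0.8,0,0,0,0]],
  ],
)

```text
clock: 19.38
tool_pos: [0.5715, -0.1771, 0.0652]
orientation: [-162.9, 90.0, -168.6]
force: [-3.0, -4.3, 0.1]
opening: 0.0003
```

Request:
carry_out(
  series=[
    [[0,0.4,0,0,0,0],[0,0.8,0,0,0,0]],
  ],
)

```text
clock: 19.62
tool_pos: [0.5716, -0.1763, 0.0653]
orientation: [157.0, 90.0, 151.3]
force: [-2.0, -3.0, -0.9]
opening: 0.0006
```

```bash
python3 - <<'E'
from h import *
s=snap('wrist','wrist7')
a=s['color'][:,:,::-1];cv2.imwrite('pics/c13.png',cv2.resize(a[60:270,270:560],None,fx=2.7,fy=2.7,interpolation=cv2.INTER_CUBIC))
print(get_obs()['force'])
E
```

```text
[-2.286 -3.901 -0.447]
```

View pics/c13.png

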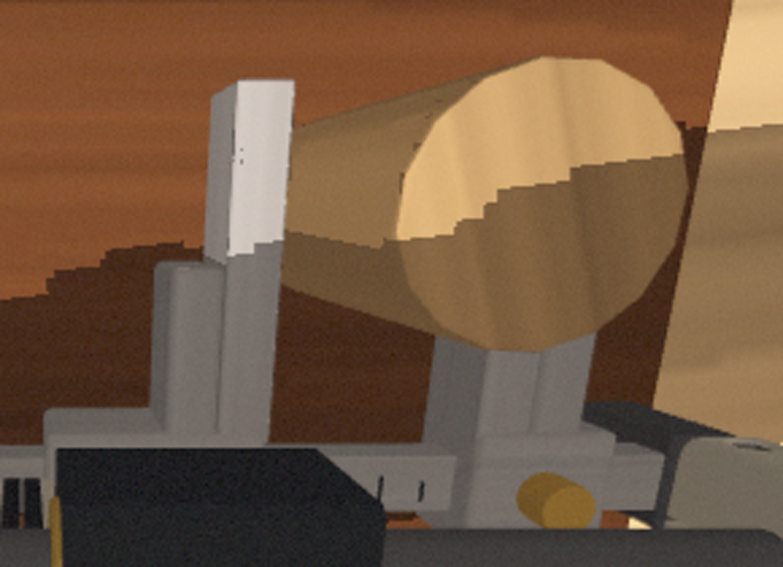

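```bash
python3 - <<'E'
from h import *
for n,u in (('wrist6',521),('wrist7',486)):
    s=load(n)
    P=back(s,un([(272,400),(u,400)],(270,60),2.7),.052);print(P,np.linalg.norm(P[1]-P[0]))
E
```

```text
[[ 0.552 -0.126  0.052]
 [ 0.558 -0.07   0.052]] 0.055806904750050776
[[ 0.553 -0.118  0.052]
 [ 0.558 -0.07   0.052]] 0.04796457073536561
```

Request:
carry_out(
  series=[
    [[0,0.5,0,0,0,0],[0,1,0,0,0,0],[0,1.5,0,0,0,0]],
  ],
)

```text
clock: 20.05
tool_pos: [0.5717, -0.1748, 0.0653]
orientation: [-149.6, 90.0, -155.4]
force: [-1.7, -4.1, -0.2]
opening: 0.0006
```

Request:
carry_out(
  series=[
    [[0,0.4,0,0,0,0],[0,0.8,0,0,0,0]],
  ],
)

```text
clock: 20.3
tool_pos: [0.5718, -0.174, 0.0652]
orientation: [177.0, 90.0, 171.3]
force: [-2.6, -3.3, -0.8]
opening: 0.0002
```

Request:
carry_out(
  series=[
    [[0,0.3,0,0,0,0],[0,0.6,0,0,0,0]],
  ],
)

```text
clock: 20.55
tool_pos: [0.5718, -0.1734, 0.0652]
orientation: [176.4, 90.0, 170.7]
force: [-2.3, -3.7, -1.1]
opening: 0.0005
```

Request:
carry_out(
  series=[
    [[0,0.3,0,0,0,0],[0,0.6,0,0,0,0]],
  ],
)

```text
clock: 20.8
tool_pos: [0.5719, -0.1729, 0.0653]
orientation: [-123.4, 90.0, -129.1]
force: [-3.1, -5.2, -1.5]
opening: 0.0005
```

Request:
carry_out(
  series=[
    [[0,0.1,0,0,0,0],[0,0.2,0,0,0,0]],
  ],
)

```text
clock: 21.05
tool_pos: [0.5719, -0.1728, 0.0653]
orientation: [-121.7, 90.0, -127.4]
force: [-2.7, -6.2, -1.5]
opening: 0.0006
```

Request:
carry_out(
  series=[
    [[0,0.2,0,0,0,0],[0,0.3,0,0,0,0],[0,0.3,0,0,0,0]],
  ],
)

```text
clock: 21.42
tool_pos: [0.5719, -0.1727, 0.0653]
orientation: [-118.6, 90.0, -124.3]
force: [-2.9, -5.6, -1.5]
opening: 0.0006
```

Request:
carry_out(
  series=[
    [[0,0.3,0,0,0,0],[0,0.3,0,0,0,0]],
  ],
)

```text
clock: 21.68
tool_pos: [0.5719, -0.1725, 0.0652]
orientation: [-117.6, 90.0, -123.3]
force: [-2.1, -5.9, -0.4]
opening: 0.0006
```

Request:
carry_out(
  series=[
    [[0,0.3,0,0,0,0],[0,0.3,0,0,0,0]],
  ],
)

```text
clock: 21.92
tool_pos: [0.5719, -0.1724, 0.0653]
orientation: [-115.0, 90.0, -120.8]
force: [-2.1, -6.9, -1.8]
opening: 0.0006
```

Request:
carry_out(
  series=[
    [[0,0.4,0,0,0,0],[0,0.4,0,0,0,0]],
  ],
)

```text
clock: 22.18
tool_pos: [0.5719, -0.1721, 0.0653]
orientation: [-110.7, 89.9, -116.5]
force: [-2.1, -8.0, -1.8]
opening: 0.0004
```

Request:
carry_out(
  series=[
    [[0,0.2,0,0,0,0],[0,0.2,0,0,0,0],[0,0.2,0,0,0,0],[0,0.2,0,0,0,0]],
  ],
)

```text
clock: 22.68
tool_pos: [0.5719, -0.172, 0.0653]
orientation: [-109.9, 89.9, -115.6]
force: [-2.2, -9.0, -1.8]
opening: 0.0003
```

```bash
python3 - <<'E'
from h import *
F=[]
s=snap('wrist','wrist8');F.append(get_obs()['force'])
snap('scene','scene8');F.append(get_obs()['force'])
snap('scene','scene9');F.append(get_obs()['force']);print(np.array(F))
a=s['color'][:,:,::-1];cv2.imwrite('pics/c14.png',cv2.resize(a[60:270,270:560],None,fx=2.7,fy=2.7,interpolation=cv2.INTER_CUBIC))
E
```

```text
[[-2.613 -8.603 -1.145]
 [-2.086 -8.986 -1.2  ]
 [-2.116 -8.693 -1.348]]
```

View pics/c14.png

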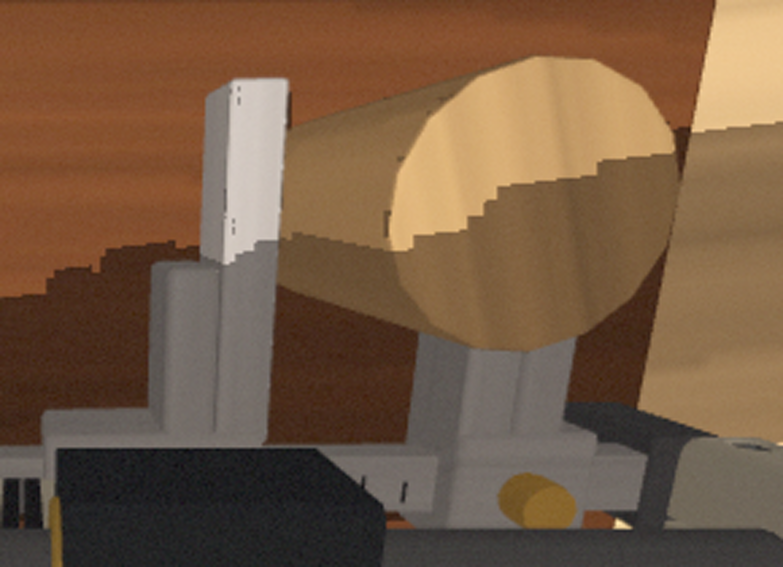

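The piece is upright and nipped, with about 8.8 N push against 3.7 N sliding drag. Now I back off and lift.

Request:
carry_out(
  series=[
    [[0,-0.5,0,0,0,0],[0,-1,0,0,0,0],[0,-1.5,0,0,0,0],[0,-2.5,0,0,0,0],[0,-5,0,0,0,0],[0,-10,0,0,0,0],[0,-20,0,0,0,0],[0,-20,0,0,0,0]],
  ],
)

```text
clock: 23.82
tool_pos: [0.5701, -0.1918, 0.0653]
orientation: [-0.1, 90.0, -5.8]
force: [0.6, -0.8, -0.3]
opening: 0.0005
```

Request:
carry_out(
  series=[
    [[-20,0,0,0,0,0],[-60,0,0,0,0,0],[-100,-30,0,0,0,0],[-130,-60,0,0,0,0],[-140,-90,0,0,0,0],[-140,-90,0,0,0,0],[-140,-90,0,0,0,0]],
  ],
)

```text
clock: 24.7
tool_pos: [0.5608, -0.2804, 0.2047]
orientation: [146.3, 90.0, 140.5]
force: [-0.5, 0.3, -0.5]
opening: 0.0003
```

```bash
python3 - <<'E'
from h import *
print(get_obs()['force'],get_obs()['clock'])
a=snap('top','top9')['color'][:,:,::-1];cv2.imwrite('pics/c16.png',cv2.resize(a[130:260,280:460],None,fx=4,fy=4,interpolation=cv2.INTER_CUBIC))
s=snap('wrist','wrist9');snap('scene','scene10')
a=load('scene10')['color'][:,:,::-1];cv2.imwrite('pics/c15.png',cv2.resize(a[80:230,130:290],None,fx=4,fy=4,interpolation=cv2.INTER_CUBIC))
E
```

```text
[-0.515  0.338 -0.472] 24.7
```

View pics/wrist9.png

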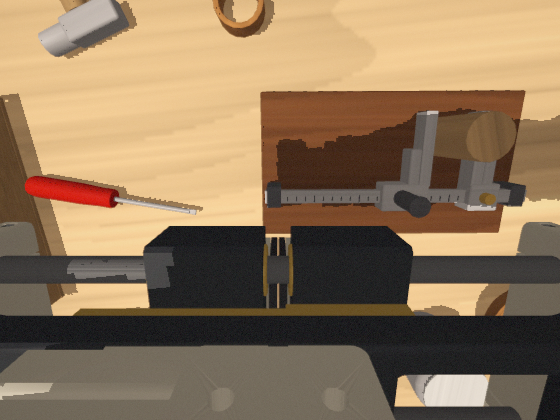

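View pics/c15.png

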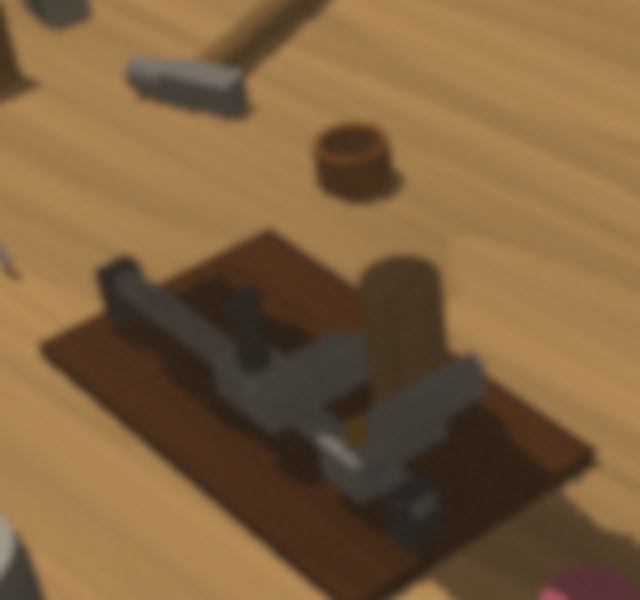

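View pics/top9.png

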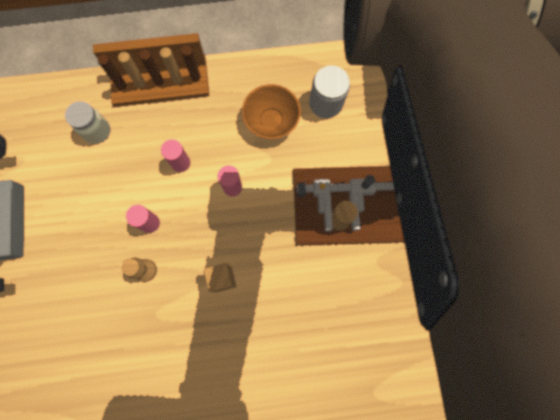

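The piece is upright between the closed jaws (wrist view (490,135)). The other things sit where they were, and the arm is clear.

```bash
python3 -c "
from h import *
print(close_job())"
```

```text
the job is handed in; nothing more can be done
None
```

The round piece stands upright on the board between the closed jaws, and the job is handed in at about 25 s; no verdict was reported.

- **Placing:** I picked the round from among the pink look-alikes and lowered it until it touched the board. Then I let go and backed away.
- **Closing:** I pushed the thumb post with the shut fingers until the piece met the fixed jaw. The final push was about 8.8 N against about 3.7 N of sliding drag, so roughly 5 N on the piece. I held it there for about half a second, then withdrew.
- **Last checks:** In the final pictures the piece is upright and held by both jaws, with no visible cocking. The wrist force is back to about 0. Everything else I could see is where it was. In the last top view the arm hid part of the bench, but the mallet, chisel and ring show undisturbed in the wrist and scene views.
- **Not measured:** I could not read the nip force left after withdrawal. It should have relaxed to no more than the jaw's friction, about 3 N.
- **Disagreement:** The camera views differed by about 3 mm on the post and jaw positions. I closed by wrist force rather than by position.

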